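# Scan the paint jar and hold it over the scale while it zeroes

### The arm

A 7-joint arm with a two-finger parallel gripper is mounted at the origin on the work surface. World frame = base frame: x ahead of the robot, y to its left, z up, the work surface at z = 0. Lengths are in m, angles in rad, forces in N, time in s.
With the tool pointing down it reaches from about 0.425 to 0.925 m from the base axis. Payload 6.8 kg.
Tool frame: the origin (TCP) lies midway between the tips of the shut fingers; the grasp point (between the pads) lies 19 mm behind it; x points along the fingers, y is the direction in which the jaws open and shut, and the axes are right-handed (so a half turn about x gives the same grasp; the last joint's range is limited). The gripper opens to 85 mm and grips with 20 to 120 N. Pads are 22 mm wide; open, the fingers measure 114 mm over their backs; the gripper's body (76 mm by 85 mm) begins 54 mm behind the grasp point. The pads swing forward as they close: fully open they stand 13 mm farther back than shut.
Start: joints at [1.025, 0.477, 0.022, 1.555, -0.011, 1.109, -0.083], TCP at [0.286, -0.611, 0.231] pointing down, gripper open.
Joint ranges: [-2.96, 2.96], [-0.34, 2.1], [-1.41, 1.46], [0.24, 2.44], [-1.37, 4.51], [0.17, 1.92], [-2.96, 2.96]. Speed limits (rad/s): [2.39, 2.39, 3.14, 3.14, 3.14, 3.14, 3.14].

### API

Orientations are given as a rotation vector (axis times angle).
In Python, from bench import r, viewer, nets gives the robot as it stands.
- The arm moves only by the shell command python3 -m pendant 'ROWS' [FORCE]. ROWS is JSON, one flat list of numbers, 5 for each row, row after row: the finger opening in mm, from 0 to 85.4, then the shift along the tool's x, y, z in mm, then the turn about the tool's x in rad. A call has 1 to 20 rows; each row shifts and turns the commanded pose from where the row before left it, along the tool's axes as they then stand; what a row does not reach is not made up. A row lasts 1/8 s, in which the tool goes at most 62.5 mm and 10.7 degrees, less where a joint would pass 70% of its speed; a pose out of reach is approached as far as the arm can. A call with a gripper value outside its range is refused whole. The fingers move at their own pace and stop on an object; FORCE is the grip in N (left out, the last holds). Time passes only in rows, so rows that do not move let the fingers close. It gives the time, the measured TCP pose, the force and the opening at its end, in the units of the state.
- r.get_obs(): the state, without advancing time (a new reading comes with each control period).
- viewer.grab_frame(name): name is "scene" or "top"; returns (picture, depth): 400x640x3 uint8, red, green, blue; 400x640 float32, m along the optical axis (not along the pixel's ray), 0 where there is no reading.
- viewer.calibration(name): a dict with "mtx" (3x3 intrinsics, pixels), "world_to_cam" (4x4, takes a point from world to camera coordinates). Camera axes: x right, y up, looking along -z (the intrinsics and any distortion apply to the point x, -y, -z); pixel columns grow to the right and rows downward; lengths in m; the calibration is good to about 2 mm. A picture is of the moment at which its call begins. calibration takes no time and is no camera call.
- r.hand_in(): hands the job in, once; it reports no verdict.
Trained networks look in the newest picture that a camera, given by its name, has taken for a name from the list of things; names that differ only in an ending like _2 or _b are one class to them, and where a whole thing is asked for, a point or a joint stands for the part that bears it (a point fixed in the world has none). Each returns a list of dicts, best first, with "score" (0 to 1); they miss things now and then, are a little off and sometimes report something else, mostly with a low value. They report only what shows in the picture. A call takes as long as a camera call. They do not tell look-alikes from the thing itself.
- nets.look_for(name, camera): "location" ([x, y, z] in m, in world coordinates, good to about 4 mm: the middle of the surface that is visible of it).
- nets.silhouettes(name, camera): "mask" (400x640 bool, what is visible of it).
The state is a dict: "clock": time; "joints": joint angles; "qvel": joint speeds; "tau": joint torques, N m; "tcp_pos": TCP position; "orientation": TCP orientation; "contact_force": force on the tool from outside, world axes, zero at the start; "moment": the same for the moment, N m; "grip_width": finger opening in m.
Only numpy, scipy, OpenCV 4.12 (cv2) and the standard library are available. Lean on these libraries where they do the work, as an engineer would, in place of code of your own. Each camera call takes 0.05 s, during which the arm holds its last target. There are 200 camera calls.

### The job

Turn the paint jar on the spot, standing on the table, until its label squarely faces the scanner window, and leave it so for a full second to be read. Then carry it over the caddy of bottles to the scale and finish while still holding it upright and still, centred above the pan with its underside about 15 mm clear; the scale is being zeroed, so the jar must never touch it. Do not disturb the other things.

Things in the scene. Friction and masses are not known exactly. Their poses are not given: they have to be found in the camera images.
- jar: the paint jar: grey cylinder with black screw lid, 54 mm diameter over its full 110 mm height, about 0.3 kg, standing in front of the scanner window. A paper label covers 70 degrees of one side; a paper strip (27 x 10 mm, 4 mm proud of the lid) runs from the lid centre to the rim above the label. Origin: centre of underside; z up; x points from the axis to the label middle
- jar_label (a point): middle of the label on the surface of the jar: 27 mm from the jar axis along the jar x axis, 41 mm up
- scanner: label scanner, fixed black block 70 x 90 x 97 mm high with a glass window on its -x face. Origin: centre of underside. A label facing it squarely has the jar x axis pointing the same way as the scanner x axis. The jar axis stands 90 to 100 mm from the window face. It may be left or right of the caddy, and its yaw varies
- scanner_window (a point): centre of the scanner window, 56 mm up, 34 mm in front of the scanner origin
- scale: low electronic scale, fixed: grey base 170 x 160 x 36 mm with a round steel pan, 124 mm diameter, top 50 mm above the table; a ring of dark marks (about 74 mm across, 2 mm proud at most) is centred on it. On the other side of the caddy from the scanner. Origin: centre of underside, below the pan centre
- scale_pan (a point): centre of the top face of the scale pan, 50 mm above the table; z up
- caddy: fixed open wooden caddy, 280 x 80 x 60 mm, long side (its x axis) pointing away from the robot, between scanner and scale; three bottles stand in it, their tops up to 136 mm above the table. Origin: centre of its underside
- bottle0: paint bottle, 48 dia x 130 mm, standing in the caddy compartment nearest the robot; leave alone. Origin: centre of its underside
- bottle1: paint bottle, 48 dia x 122 mm, in the middle compartment of the caddy; leave alone. Origin: centre of its underside
- bottle2: paint bottle, 48 dia x 130 mm, in the compartment of the caddy farthest from the robot; leave alone. Origin: centre of its underside
- tall_bottle: amber glass bottle, 44 dia x 140 mm, standing behind the scanner (on the side away from its window); leave alone. Origin: centre of its underside
- tape_roll: cardboard tape roll, 80 mm across, 25 mm high, lying flat behind the scale; leave alone. Origin: centre of its underside
- brush_mug: white mug with brushes, about 72 dia, 195 mm high over the brushes, at the back of the table; leave alone. Origin: centre of its underside
- tub: low white paint tub, 72 dia x 60 mm, at the back of the table; leave alone. Origin: centre of its underside
Things that resemble listed ones, but are neither listed nor needed, are in the scene too. Leave any orange look-alike of the scanner alone. What is shaped like the jar but red is not meant.

How it is judged:
By the outcome, as a careful person would: the job done as asked, in the order asked, and still so for the second after the job is handed in, while the arm keeps its last pose, push and grip.
It also fails if it takes over 61 s, if anything falls off the work surface, if the arm or the gripper's body presses on something with over 40 N, if the wrist force passes 120 N, or if a joint passes its speed limit or range.

## Working session

There is one attempt and no reset: what is moved stays moved. The work goes in short steps, Python scripts to look and compute and a shell command to move; the robot and the scene stay as the last step left them, time stands still between calls to the robot, and variables do not carry over. Pictures are saved under pics/ and viewed, about 8 in all and at most 12, crops included, and the job is handed in when it is done.

```bash
mkdir -p pics; ls
cat > h.py <<'E'
import numpy as np, cv2
from bench import r, viewer, nets
def cal(n):
    c=viewer.calibration(n); return np.array(c["mtx"]),np.array(c["world_to_cam"]),c
def cloud(n,d):
    K,T,_=cal(n); v,u=np.mgrid[0:400,0:640]
    X=np.stack([(u-K[0,2])/K[0,0]*d,-(v-K[1,2])/K[1,1]*d,-d,np.ones_like(d)],-1)
    return (X@np.linalg.inv(T).T)[...,:3]
def px(n,p):
    K,T,_=cal(n); q=T@np.r_[p,1]; return K[0,0]*q[0]/-q[2]+K[0,2], K[1,1]*-q[1]/-q[2]+K[1,2]
def save(n,im): cv2.imwrite('pics/'+n+'.png',im[...,::-1])
E
cat > a.py <<'E'
from h import *
np.set_printoptions(precision=4,suppress=True)
for n in("scene","top"):
    im,d=viewer.grab_frame(n); save(n+'0',im); np.savez(n+'0.npz',im=im,d=d); print(n,{k:v for k,v in cal(n)[2].items() if k not in("mtx","world_to_cam")},cal(n)[0].tolist())
    for o in ["jar","jar_label","scanner","scanner_window","scale","scale_pan","caddy","bottle0","tall_bottle","tape_roll","brush_mug","tub"]:
        print(n,o,[(round(x["score"],2),np.round(x["location"],3).tolist(),np.round(px(n,x["location"])).tolist()) for x in nets.look_for(o,n)][:4])
print(r.get_obs())
E
python3 a.py
```

```text
pics
scene {} [[431.4185850394061, 0.0, 319.02727901217946], [0.0, 431.4185850394061, 199.14851453700015], [0.0, 0.0, 1.0]]
scene jar [(0.79, [0.519, 0.125, 0.084], [386.0, 201.0]), (0.63, [0.478, 0.245, 0.088], [432.0, 192.0]), (0.6, [0.567, -0.02, 0.091], [328.0, 209.0]), (0.6, [0.65, -0.017, 0.078], [327.0, 237.0])]
scene jar_label [(0.62, [0.474, 0.25, 0.083], [434.0, 192.0]), (0.57, [0.518, 0.123, 0.082], [386.0, 201.0])]
scene scanner [(0.86, [0.616, 0.23, 0.094], [433.0, 229.0]), (0.7, [0.349, 0.316, 0.078], [452.0, 165.0]), (0.64, [0.394, 0.095, 0.08], [373.0, 171.0])]
scene scanner_window [(0.83, [0.616, 0.234, 0.092], [435.0, 230.0]), (0.75, [0.355, 0.315, 0.076], [452.0, 167.0]), (0.6, [0.396, 0.097, 0.079], [374.0, 171.0])]
scene scale [(0.98, [0.623, -0.245, 0.035], [236.0, 235.0])]
scene scale_pan [(0.95, [0.618, -0.243, 0.041], [237.0, 232.0])]
scene caddy [(0.73, [0.612, -0.016, 0.043], [328.0, 236.0])]
scene bottle0 [(0.9, [0.565, -0.02, 0.091], [328.0, 208.0]), (0.88, [0.479, -0.009, 0.088], [335.0, 186.0]), (0.77, [0.651, -0.024, 0.083], [324.0, 236.0])]
scene tall
[... 1583 characters left out ...]
5, -0.312, 0.027], [423.0, 125.0]), (0.38, [0.758, 0.07, 0.08], [279.0, 103.0])]
top brush_mug [(0.73, [0.757, 0.071, 0.08], [279.0, 103.0])]
top tub [(0.75, [0.742, -0.055, 0.061], [328.0, 112.0])]
{'clock': 1.3, 'joints': array([ 1.0249,  0.477 ,  0.0224,  1.5554, -0.0115,  1.1093, -0.0831]), 'qvel': array([ 0.001 ,  0.0025, -0.0009,  0.    ,  0.0003, -0.0001, -0.0007]), 'tau': array([  0.0001, -59.6319,   1.6062, -28.1538,   0.0125,   0.0016,
        -0.    ]), 'tcp_pos': array([ 0.2862, -0.6113,  0.2313]), 'orientation': array([ 1.9791,  0.4403, -1.979 ]), 'contact_force': array([ 0.4634, -1.4349,  0.8361]), 'moment': array([-0.0436,  0.0416,  0.0078]), 'grip_width': 0.08499505923783665}
```

Run:
```python
import numpy as np,cv2
s=np.load('scene0.npz')['im'];t=np.load('top0.npz')['im']
cv2.imwrite('pics/v1.png',np.vstack([cv2.resize(s[150:300,170:490],(800,375))[...,::-1]]))
cv2.imwrite('pics/v2.png',cv2.resize(t[90:300,150:450],(800,560),interpolation=cv2.INTER_CUBIC)[...,::-1])
```

```text
(no output)
```

View pics/v1.png

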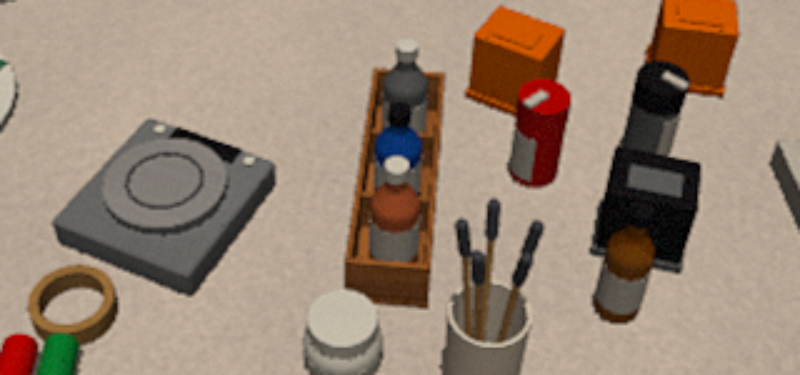

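View pics/v2.png

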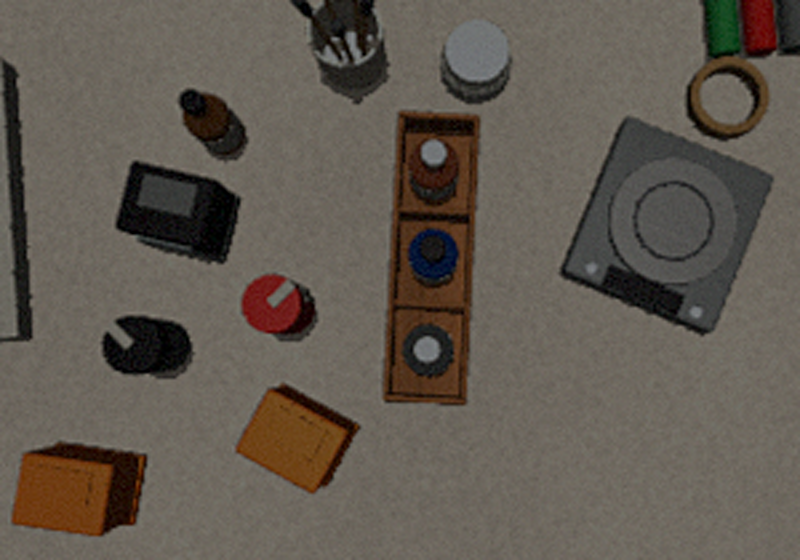

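Picture: the candidates for the jar are the grey jar with the black lid (top camera pixel 203,218) and the red look-alike (253,204, not meant). The candidates for the scanner are the black block (215,168) and two orange look-alikes (176,273 and 258,254). I choose the grey jar and the black block. The scale is at (397,174).

```bash
cat > m.py <<'E'
from h import *
import sys
from scipy.optimize import least_squares
def circ(P,R):
    f=lambda c:np.hypot(*(P-c).T)-R
    return least_squares(f,P.mean(0),loss='soft_l1',f_scale=.002).x
def plane(P,m,z,c,rad,tol=.008):
    return m&(abs(P[...,2]-z)<tol)&(np.hypot(P[...,0]-c[0],P[...,1]-c[1])<rad)
if __name__=="__main__":
  for n in("scene","top"):
    q=np.load(n+'0.npz'); im=q['im'].astype(int); d=q['d']; P=cloud(n,d); g=im.mean(-1)
    # jar lid
    c=np.array([.46,.241])
    for _ in range(3):
        m=plane(P,d>0,.111,c,.036); pts=P[m]; 
        c2=cv2.minEnclosingCircle((pts[:,:2]*1000).astype(np.float32))
        c=np.array(c2[0])/1000
    print(n,'lid',c,c2[1],pts[:,:2].mean(0),np.median(pts[:,2]),m.sum())
    s=m&(g>90); 
    S=P[s][:,:2]; print(' strip n',len(S),'mean',S.mean(0),'z',np.median(P[s][:,2]),'ang from c',np.degrees(np.arctan2(*(S.mean(0)-c)[::-1])),'rect',cv2.minAreaRect((S*1000).astype(np.float32)))
    m=plane(P,d>0,.097,(.583,.22),.07); pts=P[m][:,:2]
    print(' scanner',cv2.minAreaRect((pts*1000).astype(np.float32)),m.sum(),np.median(P[m][:,2]))
    m=plane(P,d>0,.05,(.6,-.242),.075,.006); pts=P[m]
    c2=cv2.minEnclosingCircle((pts[:,:2]*1000).astype(np.float32)); print(' pan',pts.mean(0),c2,m.sum())
    m=plane(P,d>0,.036,(.6,-.242),.14,.006); pts=P[m]
    print(' base',cv2.minAreaRect((pts[:,:2]*1000).astype(np.float32)))
    m=(P[...,2]>.09)&(abs(P[...,1]+.01)<.05)&(abs(P[...,0]-.55)<.16);print(' bottle max z',P[m][:,2].max())
E
python3 m.py
python3 - <<'E'
import numpy as np,cv2
a=np.load('scene0.npz')['im'][160:260,390:490];b=np.load('top0.npz')['im'][140:240,170:270]
cv2.imwrite('pics/v3.png',cv2.resize(np.hstack([a,np.clip(b*1.5,0,255).astype('u1')]),(800,400),interpolation=cv2.INTER_NEAREST)[...,::-1])
E
```

```text
scene lid [0.45990067 0.24849033] 28.20748519897461 [0.46366982 0.24877361] 0.11007475784085874 257
 strip n 36 mean [0.46582289 0.25964026] z 0.11381407230108842 ang from c 62.02522687487444 rect ((464.1679382324219, 261.47406005859375), (29.851058959960938, 19.09762191772461), 45.952484130859375)
 scanner ((589.8350219726562, 229.71571350097656), (84.09429931640625, 68.75668334960938), 77.65241241455078) 723 0.09527499963183828
 pan [ 0.59728869 -0.2490652   0.05047497] ((594.4514770507812, -250.00428771972656), 63.62494659423828) 1424
 base ((593.6736450195312, -249.41998291015625), (161.09071350097656, 172.24998474121094), 68.59668731689453)
 bottle max z 0.1387164983226803
top lid [0.45834265 0.24950087] 27.05145263671875 [0.45866496 0.24866578] 0.11021305496719225 409
 strip n 43 mean [0.46755624 0.26047109] z 0.11394829655539884 ang from c 49.974033095247414 rect ((468.1517028808594, 259.6048889160156), (26.212005615234375, 10.531274795532227), 54.15211868286133)
 scanner ((589.0669555664062, 229.28277587890625), (84.68488311767578, 65.7812728881836), 78.46611785888672) 900 0.09542719790709181
 pan [ 0.59237458 -0.24987805  0.05044323] ((592.9984130859375, -250.41139221191406), 62.115909576416016) 1773
 base ((592.52099609375, -250.15586853027344), (160.12939453125, 169.97714233398438), 69.01406860351562)
 bottle max z 0.9778151740308065
```

View pics/v3.png

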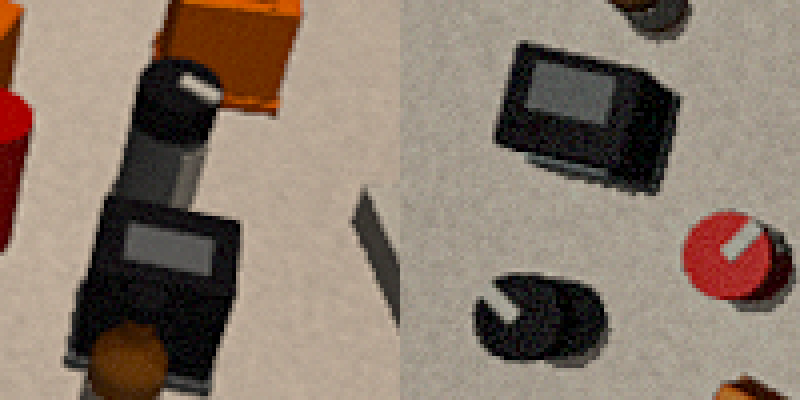

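Picture: the grey jar's strip points up and left, away from the scanner, and the black block's window face is towards the jar, so my choices hold. Jar ≈ (0.4585, 0.249), strip at about 52°, scanner x axis at about −12°, pan ≈ (0.593, −0.250).

```bash
cat > st.py <<'E'
from h import *
from scipy.spatial.transform import Rotation as R
import sys
np.set_printoptions(precision=4,suppress=True)
o=r.get_obs(); M=R.from_rotvec(o["orientation"]).as_matrix(); p=np.array(o["tcp_pos"])
print('t',o["clock"],'p',p,'q',o["joints"],'F',o["contact_force"],'w',o["grip_width"])
print('axes x,y,z',M.T.tolist(),'yaw of y',np.degrees(np.arctan2(M[1,1],M[0,1])))
if len(sys.argv)>3: print('shift mm',1000*M.T@(np.array(sys.argv[1:4],float)-p))
E
python3 st.py .45 -.2 .24; python3 st.py .4585 .2493 .24
```

```text
t 1.3 p [ 0.2862 -0.6113  0.2313] q [ 1.0249  0.477   0.0224  1.5554 -0.0115  1.1093 -0.0831] F [ 0.4634 -1.4349  0.8361] w 0.08499505923783665
axes x,y,z [[5.135586163818387e-05, -2.9440230420341162e-05, -0.9999999982479243], [0.4239911502031856, -0.9056663305010256, 4.843745638441477e-05], [-0.9056663303402394, -0.4239911519478683, -3.402887760145176e-05]] yaw of y -64.91317676419247
shift mm [  -8.6759 -303.0984 -322.7405]
t 1.3 p [ 0.2862 -0.6113  0.2313] q [ 1.0249  0.477   0.0224  1.5554 -0.0115  1.1093 -0.0831] F [ 0.4634 -1.4349  0.8361] w 0.08499505923783665
axes x,y,z [[5.135586163818387e-05, -2.9440230420341162e-05, -0.9999999982479243], [0.4239911502031856, -0.9056663305010256, 4.843745638441477e-05], [-0.9056663303402394, -0.4239911519478683, -3.402887760145176e-05]] yaw of y -64.91317676419247
shift mm [  -8.6887 -706.4104 -520.9379]
```

```bash
python3 -m pendant '[85,-4,-38,-40,0, 85,-4,-38,-40,0, 85,0,-38,-40,0, 85,0,-38,-40,0, 85,0,-38,-40,0, 85,0,-38,-40,0, 85,0,-38,-40,0, 85,0,-37,-42,0, 85,0,-45,-22,0, 85,0,-45,-22,0, 85,0,-45,-22,0, 85,0,-45,-22,0, 85,0,-45,-22,0, 85,0,-45,-22,0, 85,0,-45,-22,0, 85,0,-45,-22,0, 85,0,0,0,-0.15, 85,0,0,0,-0.16, 85,0,0,0,-0.16, 85,0,0,0,0]'; python3 st.py .4585 .2493 .24
```

```text
clock: 3.8
tcp_pos: [0.4562, 0.2002, 0.2394]
orientation: [1.68, 0.818, -1.679]
contact_force: [0.9, 0.5, 0.0]
grip_width: 0.0853
t 3.8 p [0.4562 0.2002 0.2394] q [-0.0268  0.2279 -0.586   1.9286  0.1466  1.0267 -1.3417] F [0.8704 0.5114 0.0454] w 0.08529047122368592
axes x,y,z [[0.00014279206041578618, 5.652966619945632e-05, -0.999999988207412], [0.7871609903815058, -0.6167475733311039, 7.753580616010058e-05], [-0.6167475616749807, -0.7871609921703382, -0.00013256460478394683]] yaw of y -38.079012245301485
shift mm [ -0.6125 -28.5101 -40.0978]
```

```bash
python3 -m pendant '[85,0,-28.5,-40,0, 85,30,0,0,0, 85,45,0,0,0, 85,45,0,0,0, 85,30,0,0,0, 85,20,0,0,0, 85,0,0,0,0]'; python3 st.py .4585 .2493 .07
```

```text
clock: 4.68
tcp_pos: [0.4575, 0.2486, 0.0681]
orientation: [1.678, 0.817, -1.683]
contact_force: [-0.0, 0.3, 0.1]
grip_width: 0.0852
t 4.675 p [0.4575 0.2486 0.0681] q [-0.2048  0.5025 -0.5139  2.0236  0.3713  0.7094 -1.618 ] F [-0.0011  0.268   0.0973] w 0.08523303101042838
axes x,y,z [[-0.002616727248480555, -0.0015790349525207081, -0.9999953296826571], [0.7863706939928277, -0.6177539642334433, -0.001082267575327811], [-0.617749370188061, -0.7863698533911919, 0.002858200442519221]] yaw of y -38.15232827666441
shift mm [-1.9226  0.4057 -1.1657]
```

```bash
python3 -m pendant '[85,0,0,-1,0, 50,0,0,0,0, 50,0,0,0,0, 50,0,0,0,0, 50,0,0,0,0, 50,0,0,0,0]' 30; python3 st.py; python3 -m pendant '[50,0,0,0,0.08, 50,0,0,0,0.14, 50,0,0,0,0.14, 50,0,0,0,0.14, 50,0,0,0,0.14, 50,0,0,0,0.14, 50,0,0,0,0.14, 50,0,0,0,0.12, 50,0,0,0,0.08, 50,0,0,0,0, 50,0,0,0,0]'; python3 st.py
python3 - <<'E'
from h import *
im,d=viewer.grab_frame("scene"); np.savez('scene1.npz',im=im,d=d)
im2,d=viewer.grab_frame("top"); np.savez('top1.npz',im=im2,d=d)
cv2.imwrite('pics/v4.png',cv2.resize(np.hstack([im[130:260,370:500],im2[140:270,140:270]]),(800,400))[...,::-1])
E
```

```text
clock: 5.42
tcp_pos: [0.4595, 0.2505, 0.0703]
orientation: [1.68, 0.819, -1.677]
contact_force: [-1.2, -0.3, 6.0]
grip_width: 0.0537
t 5.425 p [0.4595 0.2505 0.0703] q [-0.2049  0.5005 -0.5153  2.0199  0.3718  0.7107 -1.6162] F [-1.2492 -0.3328  5.9957] w 0.05370386194252984
axes x,y,z [[0.001533743643947108, 0.0005793758226415036, -0.9999986559761422], [0.7880171152644813, -0.6156527432549328, 0.0008519230722786042], [-0.615651422219327, -0.7880173627822751, -0.0014008115462578047]] yaw of y -37.99938134325425
clock: 6.8
tcp_pos: [0.4604, 0.2495, 0.0703]
orientation: [-2.112, 0.225, 2.107]
contact_force: [2.0, -3.1, 6.3]
grip_width: 0.0534
t 6.8 p [0.4604 0.2495 0.0703] q [-0.4223  0.4608 -0.2404  2.0342  0.1755  0.6637 -2.5606] F [ 2.0371 -3.1085  6.2718] w 0.053431084278813615
axes x,y,z [[0.0025026515897575282, -0.00029867685677784084, -0.9999968237585334], [-0.21112288778210167, -0.977459498065568, -0.000236423251169543], [-0.9774563228040248, 0.21112280888985638, -0.0025092980872740292]] yaw of y -102.18816479393257
```

View pics/v4.png

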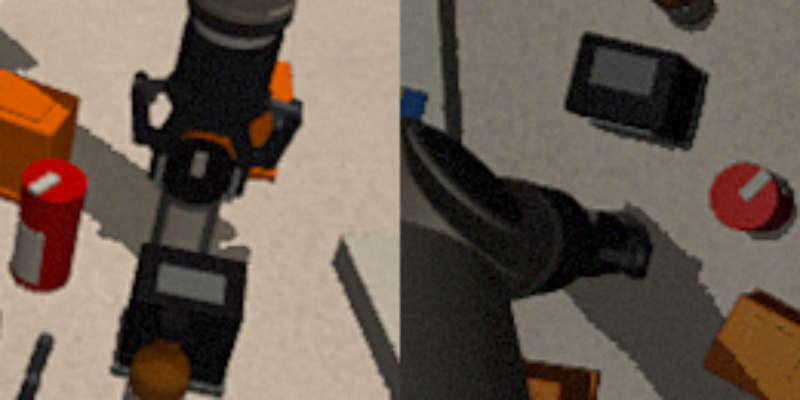

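Picture: the strip (scene pixel ~434,184) now points at the scanner and the jar stands gripped between the jaws. I'll measure the angle.

```bash
cat > strip.py <<'E'
from m import *
from scipy.optimize import minimize
def fit(n,f,c0,a0,z=.114):
    im=np.load(f)['im'].astype(float).mean(-1); u0,v0=px(n,[*c0,z]); u0,v0=int(u0),int(v0); S=8;W=14
    I=im[v0-W:v0+W,u0-W:u0+W]
    def ren(c,a):
        ca,sa=np.cos(a),np.sin(a)
        q=[(np.array(px(n,[c[0]+ca*x-sa*y,c[1]+sa*x+ca*y,z]))-[u0-W,v0-W]+.5)*S for x,y in((0,-.005),(.027,-.005),(.027,.005),(0,.005))]
        M=np.zeros((2*W*S,2*W*S),np.uint8); cv2.fillPoly(M,[np.round(np.array(q)*16).astype(np.int32)],255,shift=4)
        M=cv2.resize(M.astype(np.float32)/255,(2*W,2*W),interpolation=cv2.INTER_AREA); return cv2.GaussianBlur(M,(0,0),.5)
    # weights: lid area only
    yy,xx=np.mgrid[0:400,0:640]; 
    K=np.array([px(n,[c0[0]+.024*np.cos(t),c0[1]+.024*np.sin(t),.112]) for t in np.linspace(0,6.28,30)])
    L=np.zeros((400,640),np.uint8); cv2.fillPoly(L,[np.round(K).astype(np.int32)],1); L=L[v0-W:v0+W,u0-W:u0+W]>0
    def cost(p):
        m=ren(p[:2]/1000,p[2]/10)[L]; A=np.c_[m,np.ones_like(m)]; s=np.linalg.lstsq(A,I[L],rcond=None); return ((A@s[0]-I[L])**2).mean()
    best=min((minimize(cost,np.r_[np.array(c0)*1000+[dx,dy],10*(a0+da)],method='Nelder-Mead',options=dict(initial_simplex=None,xatol=.02)) for dx in(-1.5,1.5) for dy in(-1.5,1.5) for da in(-.1,.1)),key=lambda s:s.fun)
    return best.x[:2],np.degrees(best.x[2]/10),best.fun
def scan(n,f):
    q=np.load(f);P=cloud(n,q['d']);m=plane(P,q['d']>0,.0955,(.59,.23),.075,.006)
    b=cv2.minAreaRect((P[m][:,:2]*1000).astype(np.float32)); D=P[m][:,:2]-P[m][:,:2].mean(0); w,V=np.linalg.eigh(np.cov(D.T)); return b, np.degrees(np.arctan2(V[1,0],V[0,0]))
if __name__=="__main__":
  print(fit('scene','scene0.npz',(.4595,.249),.9)); print(fit('top','top0.npz',(.4585,.249),.9)); print('after',fit('scene','scene1.npz',(.4604,.2495),-.2))
  for n in('scene','top'):
    for k in'01': print(scan(n,f'{n}{k}.npz'))
E
python3 strip.py
```

```text
(array([457.82967319, 248.70814231]), np.float64(52.09928571581141), np.float64(150.96244472758335))Traceback (most recent call last):
  File "strip.py", line 23, in <module>
    print(fit('scene','scene0.npz',(.4595,.249),.9)); print(fit('top','top0.npz',(.4585,.249),.9)); print('after',fit('scene','scene1.npz',(.4604,.2495),-.2))
                                                            ~~~^^^^^^^^^^^^^^^^^^^^^^^^^^^^^^^^^^
  File "strip.py", line 17, in fit
    best=min((minimize(cost,np.r_[np.array(c0)*1000+[dx,dy],10*(a0+da)],method='Nelder-Mead',options=dict(initial_simplex=None,xatol=.02)) for dx in(-1.5,1.5) for dy in(-1.5,1.5) for da in(-.1,.1)),key=lambda s:s.fun)
  File "strip.py", line 17, in <genexpr>
    best=min((minimize(cost,np.r_[np.array(c0)*1000+[dx,dy],10*(a0+da)],method='Nelder-Mead',options=dict(initial_simplex=None,xatol=.02)) for dx in(-1.5,1.5) for dy in(-1.5,1.5) for da in(-.1,.1)),key=lambda s:s.fun)
              ~~~~~~~~^^^^^^^^^^^^^^^^^^^^^^^^^^^^^^^^^^^^^^^^^^^^^^^^^^^^^^^^^^^^^^^^^^^^^^^^^^^^^^^^^^^^^^^^^^^^^^^^^^^^^^^^^^^^^^^^^^^^
    res = _minimi
[... 203 characters left out ...]
ost
    m=ren(p[:2]/1000,p[2]/10)[L]; A=np.c_[m,np.ones_like(m)]; s=np.linalg.lstsq(A,I[L],rcond=None); return ((A@s[0]-I[L])**2).mean()
      ~~~^^^^^^^^^^^^^^^^^^^^
  File "strip.py", line 8, in ren
    q=[(np.array(px(n,[c[0]+ca*x-sa*y,c[1]+sa*x+ca*y,z]))-[u0-W,v0-W]+.5)*S for x,y in((0,-.005),(.027,-.005),(.027,.005),(0,.005))]
                 ~~^^^^^^^^^^^^^^^^^^^^^^^^^^^^^^^^^^^^^
  File "h.py", line 10, in px
    K,T,_=cal(n); q=T@np.r_[p,1]; return K[0,0]*q[0]/-q[2]+K[0,2], K[1,1]*-q[1]/-q[2]+K[1,2]
          ~~~^^^
  File "h.py", line 4, in cal
    c=viewer.calibration(n); return np.array(c["mtx"]),np.array(c["world_to_cam"]),c
ValueError: time passes only in moves, steps and waits
```

```bash
sed -i 's/^def cal/from functools import lru_cache\n@lru_cache\ndef cal/' h.py; python3 strip.py 2>&1 | tail -8
```

```text
(array([457.82967319, 248.70814231]), np.float64(52.09928571581141), np.float64(150.96244472758335))
(array([457.38462822, 249.04649558]), np.float64(47.51579185995236), np.float64(55.17018671297229))
after (array([459.29670271, 248.99221141]), np.float64(-17.366805460082116), np.float64(96.4578664717474))
(((589.8350219726562, 229.71571350097656), (84.09429931640625, 68.75668334960938), 77.65241241455078), np.float64(166.94558202409976))
(((591.025634765625, 229.66287231445312), (84.0807113647461, 69.26717376708984), 78.49730682373047), np.float64(168.6672850660468))
(((609.8168334960938, 225.13645935058594), (84.45563507080078, 108.47587585449219), 78.77864837646484), np.float64(171.17035862368897))
(((609.74267578125, 225.10101318359375), (84.12653350830078, 108.69914245605469), 78.9339370727539), np.float64(173.12753154467146))
```

```bash
cat > avg.py <<'E'
from strip import *
import sys
def av(n,k,N=6):
    F=[viewer.grab_frame(n) for _ in range(N)]; im=np.mean([f[0] for f in F],0); d=np.median([f[1] for f in F],0)
    np.savez(f'{n}{k}.npz',im=im,d=d)
c=(float(sys.argv[2]),float(sys.argv[3])); k=sys.argv[1]
for n in sys.argv[5:]:
    av(n,k)
    for dc in((0,0),(.001,0),(0,.001),(-.001,-.001)): print(n,fit(n,f'{n}{k}.npz',(c[0]+dc[0],c[1]+dc[1]),np.radians(float(sys.argv[4]))))
    print(scan(n,f'{n}{k}.npz'))
E
python3 avg.py 2 .4600 .2492 -14 scene
```

```text
scene (array([459.42666414, 249.55556491]), np.float64(-19.756353097611033), np.float64(91.73898343897467))
scene (array([459.19352054, 249.69444946]), np.float64(-19.10857079333132), np.float64(73.06888152883519))
scene (array([459.01758936, 249.75969285]), np.float64(-19.231496244915807), np.float64(107.14884083725684))
scene (array([458.97438138, 249.77316547]), np.float64(-19.57691622062329), np.float64(102.56306434850819))
(((590.0338134765625, 230.0063934326172), (83.9707260131836, 66.28535461425781), 78.205078125), np.float64(167.29600491967213))
```

```bash
python3 - <<'E'
s=open('strip.py').read()
s=s.replace("x,sa*x","x,sa*x").replace("c[1]+sa*x+ca*y,z]))-[u0-W,v0-W]+.5)*S for x,y in((0,-.005),(.027,-.005),(.027,.005),(0,.005))]","c[1]+sa*x+ca*y,zz]))-[u0-W,v0-W]+.5)*S for zz in(.110,.114) for x,y in((0,-.005),(.027,-.005),(.027,.005),(0,.005))]; q=cv2.convexHull(np.array(q,np.float32))[:,0]")
open('strip.py','w').write(s)
E
python3 strip.py|head -3
python3 -c "
from strip import *
print(fit('scene','scene2.npz',(.46,.2492),-.25),fit('scene','scene2.npz',(.461,.2492),-.25))"
python3 -m pendant '[85,0,0,0,0, 85,0,0,0,0, 85,-10,0,0,0, 85,-40,0,0,0, 85,-60,0,0,0, 85,-60,30,0,0, 85,0,60,0,0, 85,0,60,0,0, 85,0,60,0,0, 85,0,40,0,0, 85,0,0,0,0]'
python3 avg.py 3 .46 .2492 -14 scene top; python3 st.py
```

```text
(array([454.51961478, 250.08569484]), np.float64(47.28692526999979), np.float64(141.15527199659599))
(array([457.66902412, 249.97876152]), np.float64(47.53495280447189), np.float64(56.05097381311659))
after (array([456.56297205, 249.67576374]), np.float64(-17.01639161387888), np.float64(63.626701607636235))
(array([456.65648305, 249.98979066]), np.float64(-18.276135812554383), np.float64(54.834620056269536)) (array([456.60223242, 250.20955854]), np.float64(-18.659020686823546), np.float64(40.488222252298854))
clock: 8.57
tcp_pos: [0.4058, 0.0051, 0.2357]
orientation: [-2.107, 0.23, 2.106]
contact_force: [-0.5, 0.7, -0.7]
grip_width: 0.0852
scene (array([456.87341746, 250.69188356]), np.float64(-17.03062106569544), np.float64(132.45953118478246))
scene (array([456.98870979, 251.27800602]), np.float64(-19.874354996011657), np.float64(151.51023538671552))
scene (array([457.60885527, 250.5748008 ]), np.float64(-18.849146059760233), np.float64(154.34804461034173))
scene (array([457.64722454, 250.80223378]), np.float64(-19.64514755007178), np.float64(359.77196419537023))
(((589.54614257812
[... 365 characters left out ...]
]), np.float64(-19.415948339970143), np.float64(116.77462342553763))
top (array([459.2149884 , 251.10160075]), np.float64(-19.744344980768666), np.float64(66.97572720371824))
(((609.8388061523438, 224.9934844970703), (83.50545501708984, 108.40958404541016), 78.47062683105469), np.float64(171.22832983297567))
t 9.175 p [0.4067 0.008  0.2351] q [-0.0513  0.0287 -0.1238  2.1412  0.0042  0.9721 -1.9599] F [ 0.2314 -0.1258 -0.2101] w 0.08475815050405529
axes x,y,z [[-0.00018348417719576526, 4.7258778397563095e-06, -0.9999999831556112], [-0.2101579320530639, -0.9776674498229111, 3.394031887986315e-05], [-0.9776674331943027, 0.21015793474059347, 0.00018037968831580587]] yaw of y -102.13160763112663
```

Run:
```python
from h import *
im=np.load('top3.npz')['im']; b=im.copy()
# warp lid plane and scanner-top plane to metric bird's views
def warp(n,im,z,x0,x1,y0,y1,s=4000):
    W=[(x0,y0),(x1,y0),(x1,y1),(x0,y1)]
    src=np.float32([px(n,[x,y,z]) for x,y in W]); dst=np.float32([((y1-y)*s,(x1-x)*s) for x,y in W])
    return cv2.warpPerspective(np.clip(im*1.6,0,255).astype(np.uint8),cv2.getPerspectiveTransform(src,dst),(int((y1-y0)*s),int((x1-x0)*s)),flags=cv2.INTER_CUBIC)
out=[]
for n in('scene','top'):
    im=np.load(n+'3.npz')['im']
    a=warp(n,im,.113,.425,.495,.215,.285); c=np.array([(.285-.25)*4000,(.495-.4585)*4000])
    for ang,col in((-11.7,(0,255,0)),(-19,(255,0,0))):
        t=np.radians(ang); cv2.line(a,tuple(c.astype(int)),tuple((c+130*np.array([-np.sin(t),-np.cos(t)])).astype(int)),col,1)
    e=warp(n,im,.0955,.53,.65,.17,.29,s=2333); q=(140,140)
    t=np.radians(-11.7); cv2.line(e,q,(int(140-130*np.sin(t)),int(140-130*np.cos(t))),(0,255,0),1); t+=np.pi/2; cv2.line(e,q,(int(140-130*np.sin(t)),int(140-130*np.cos(t))),(0,255,0),1)
    m=[x.shape for x in(a,e)]; out.append(np.hstack([cv2.resize(a,(280,280)),cv2.resize(e,(280,280))]))
save('v5',np.vstack(out))
```

```text
(no output)
```

View pics/v5.png

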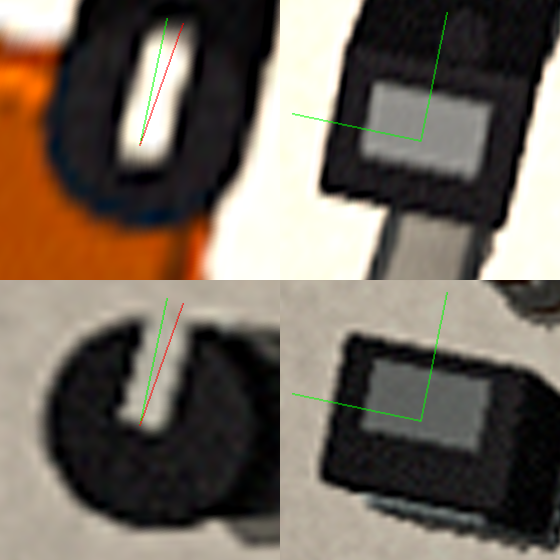

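```bash
cat > ang.py <<'E'
from h import *
import sys
def warp(n,im,z,x0,x1,y0,y1,s=4000):
    W=[(x0,y0),(x1,y0),(x1,y1),(x0,y1)]
    src=np.float32([px(n,[x,y,z]) for x,y in W]); dst=np.float32([((y1-y)*s,(x1-x)*s) for x,y in W])
    return cv2.warpPerspective(im.astype(np.float32),cv2.getPerspectiveTransform(src,dst),(int((y1-y0)*s),int((x1-x0)*s)),flags=cv2.INTER_LINEAR)
def ang(n,f):
    im=np.load(f)['im']; a=warp(n,im,.114,.425,.495,.215,.285).mean(-1)
    lid=np.median(a[150:190,110:180]); 
    res=[]
    for hi in(.020,.022,.024):
        # rows for x from centre+3mm to centre+hi; columns within 11 mm of a nominal -14deg line
        X=np.arange(.4585+.004,.4585+hi,.0005); C=[]
        for x in X:
            i=int((.495-x)*4000); yc=.250-np.tan(np.radians(14))*(x-.4585); j=int((.285-yc)*4000)
            w=np.clip(a[i,j-44:j+45]-lid-15,0,None); C.append((w*np.arange(j-44,j+45)).sum()/w.sum())
        k=np.polyfit(X,.285-np.array(C)/4000,1); res.append((round(np.degrees(np.arctan(k[0])),1),round(np.polyval(k,.4585),4)))
    return res
if __name__=="__main__":
  for n,k in((x.split(':')) for x in sys.argv[1:]): print(n,k,ang(n,f'{n}{k}.npz'))
E
python3 ang.py scene:1 scene:2 scene:3 top:3
```

```text
scene 1 [(np.float64(-15.2), np.float64(0.2489)), (np.float64(-14.7), np.float64(0.2488)), (np.float64(-14.4), np.float64(0.2487))]
scene 2 [(np.float64(-15.4), np.float64(0.2489)), (np.float64(-14.9), np.float64(0.2488)), (np.float64(-14.6), np.float64(0.2488))]
scene 3 [(np.float64(-15.3), np.float64(0.2497)), (np.float64(-15.5), np.float64(0.2498)), (np.float64(-15.3), np.float64(0.2497))]
top 3 [(np.float64(-15.7), np.float64(0.2496)), (np.float64(-15.5), np.float64(0.2496)), (np.float64(-14.9), np.float64(0.2495))]
```

```bash
python3 -m pendant '[85,0,-40,-2,0, 85,0,-60,-2,0, 85,0,-60,-2,0, 85,0,-58,-2,0, 85,0,-20,-2,0, 85,0,0,0,0]'; python3 st.py .4595 .2500 .07
```

```text
clock: 9.93
tcp_pos: [0.4665, 0.2392, 0.2348]
orientation: [-2.11, 0.223, 2.111]
contact_force: [-0.4, -0.2, -0.5]
grip_width: 0.085
t 9.925 p [0.4665 0.2392 0.2348] q [-0.3404  0.244  -0.2954  1.893   0.0823  1.0169 -2.4519] F [-0.3536 -0.1893 -0.4523] w 0.08502460054414208
axes x,y,z [[-0.0007750205370996655, -4.504149713692451e-05, -0.9999996986571698], [-0.20866190523895806, -0.9779878153442616, 0.0002057673592618242], [-0.9779875299027154, 0.20866200183411832, 0.0007485621973176626]] yaw of y -102.04394825659496
shift mm [164.8133  -9.1705   8.9785]
```

```bash
python3 -m pendant '[85,0,-9,9,0, 85,30,0,0,0, 85,45,0,0,0, 85,45,0,0,0, 85,30,0,0,0, 85,14,0,0,0, 85,0,0,0,0, 50,0,0,0,0, 50,0,0,0,0, 50,0,0,0,0, 50,0,0,0,0, 50,0,0,0,-0.04, 50,0,0,0,-0.04, 50,0,0,0,0, 50,0,0,0,0]' 30; python3 st.py; python3 avg.py 4 .46 .25 -12 scene|head -3; python3 ang.py scene:4
```

```text
clock: 11.8
tcp_pos: [0.4601, 0.2494, 0.0726]
orientation: [-2.154, 0.142, 2.152]
contact_force: [-2.1, -0.4, 9.0]
grip_width: 0.0535
t 11.8 p [0.4601 0.2494 0.0726] q [-0.3849  0.4614 -0.2858  2.0308  0.2029  0.6745 -2.5041] F [-2.1114 -0.4026  9.025 ] w 0.05350596665195333
axes x,y,z [[0.0012532055402338623, 0.0005048111210851219, -0.9999990873203863], [-0.13163573191488454, -0.9912979326849353, -0.0006653854565402684], [-0.9912973638414995, 0.13163644563837612, -0.0011758488798603054]] yaw of y -97.56412692340838
scene (array([456.68079246, 248.43638499]), np.float64(-6.472357599935949), np.float64(80.32240019770435))
scene (array([456.30902778, 248.56391461]), np.float64(-6.755863673346148), np.float64(45.33518939462627))
scene (array([456.46250254, 248.50072889]), np.float64(-6.5960305144072535), np.float64(85.38027379028223))
scene 4 [(np.float64(-11.2), np.float64(0.2489)), (np.float64(-11.4), np.float64(0.2489)), (np.float64(-11.4), np.float64(0.2489))]
```

```bash
python3 -m pendant '[85,0,0,0,0, 85,0,0,0,0, 85,0,0,0,0, 85,0,0,0,0, 85,0,0,0,0, 85,0,0,0,0, 85,0,0,0,0, 85,0,0,0,0, 85,0,0,0,0, 85,0,0,0,0, 85,0,0,0,0, 85,0,0,0,0, 85,0,0,0,0]'; python3 avg.py 5 .46 .25 -12 scene|tail -1;  python3 ang.py scene:5; python3 st.py
```

```text
clock: 13.72
tcp_pos: [0.4597, 0.249, 0.0712]
orientation: [-2.153, 0.143, 2.153]
contact_force: [-0.5, -0.1, 0.8]
grip_width: 0.0845
(((589.87548828125, 229.88238525390625), (83.83035278320312, 65.6352767944336), 78.28836059570312), np.float64(167.76774880492948))
scene 5 [(np.float64(-9.1), np.float64(0.2491)), (np.float64(-9.5), np.float64(0.2492)), (np.float64(-9.8), np.float64(0.2492))]
t 14.025 p [0.4597 0.2489 0.0712] q [-0.385   0.4634 -0.2851  2.0318  0.2032  0.6728 -2.5042] F [-0.7512 -0.5264  0.6813] w 0.08544027906980713
axes x,y,z [[3.991631605090038e-05, -4.7641793072122907e-05, -0.9999999980684736], [-0.1318328020165769, -0.991271965986886, 4.196369417164281e-05], [-0.9912719660714439, 0.1318328000869023, -4.584867616056745e-05]] yaw of y -97.5755157988864
```

```bash
python3 -m pendant '[50,0,0,0,0, 50,0,0,0,0, 50,0,0,0,0, 50,0,0,0,0, 50,0,0,0,0, 50,0,0,0,0.02, 50,0,0,0,0, 50,0,0,0,0, 50,0,0,0,0, 50,0,0,0,0, 50,0,0,0,0, 50,0,0,0,0, 50,0,0,0,0, 50,0,0,0,0, 50,0,0,0,0, 50,0,0,0,0, 50,0,0,0,0, 50,0,0,0,0]' 40; python3 avg.py 6 .46 .25 -12 scene|tail -1;  python3 ang.py scene:6; python3 st.py .593 -.25 .2505;  python3 -c "
from h import *
im=np.load('scene6.npz')['im']; save('v6',cv2.resize(im[140:250,370:500].astype(np.uint8),(650,550),interpolation=cv2.INTER_CUBIC))"
```

```text
clock: 16.27
tcp_pos: [0.4601, 0.249, 0.0714]
orientation: [-2.143, 0.163, 2.141]
contact_force: [0.4, 0.3, 5.3]
grip_width: 0.0533
(((590.2037963867188, 230.00851440429688), (83.91415405273438, 67.30995178222656), 78.09205627441406), np.float64(168.1071461695725))
scene 6 [(np.float64(-13.8), np.float64(0.2488)), (np.float64(-13.7), np.float64(0.2488)), (np.float64(-13.4), np.float64(0.2487))]
t 16.575 p [0.4601 0.2491 0.0714] q [-0.389   0.4627 -0.28    2.0316  0.1998  0.672  -2.5211] F [0.4948 0.1628 5.4491] w 0.05344668733562331
axes x,y,z [[0.0006420538103182531, 0.000276760637274151, -0.9999997555851974], [-0.1518144172332453, -0.9884089462666665, -0.0003710258055862753], [-0.9884088073702273, 0.15181461834608667, -0.0005925954752422431]] yaw of y -98.73208996123176
shift mm [-179.135   473.0241 -207.2661]
```

View pics/v6.png

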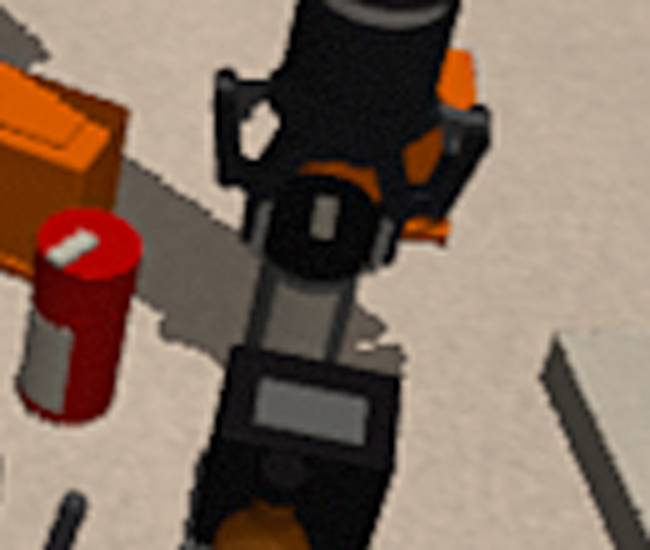

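Picture: the label (crop ~313,315) faces the scanner squarely, and nothing else has been disturbed. The jar has now been still for well over a second, so I'm lifting and carrying it.

```bash
python3 -m pendant '[50,-8,0,0,0, 50,-20,0,0,0, 50,-35,0,0,0, 50,-40,0,0,0, 50,-40,0,0,0, 50,-25,0,0,0, 50,-8,0,0,0, 50,0,0,0,0]' 40; python3 st.py .593 -.25 .2505
```

```text
clock: 17.58
tcp_pos: [0.4592, 0.2486, 0.2465]
orientation: [-2.142, 0.164, 2.144]
contact_force: [0.6, -0.3, -3.8]
grip_width: 0.0532
t 17.575 p [0.4592 0.2486 0.2465] q [-0.3354  0.2316 -0.3264  1.8819  0.0852  1.0427 -2.4198] F [ 0.5767 -0.3084 -3.7944] w 0.053247878630499686
axes x,y,z [[-0.0009185990171586972, -0.0006516583907928558, -0.9999993657583924], [-0.1516440318246644, -0.9884348607072002, 0.0007834224262032313], [-0.9884347443244829, 0.15164465529678062, 0.0008091551858188523]] yaw of y -98.7222153365299
shift mm [  -3.7802  472.5228 -207.8545]
```

```bash
python3 -m pendant '[50,0,12,-5,0, 50,0,25,-11,0, 50,0,37,-16,0, 50,0,37,-16,0, 50,0,37,-16,0, 50,0,37,-16,0, 50,0,37,-16,0, 50,0,37,-16,0, 50,0,37,-16,0, 50,0,37,-16,0, 50,0,37,-16,0, 50,0,37,-16,0, 50,0,25,-11,0, 50,0,12,-5,0, 50,0,0,0,0]'; python3 st.py .593 -.25 .2505
```

```text
clock: 19.45
tcp_pos: [0.5814, -0.2197, 0.2462]
orientation: [-2.139, 0.165, 2.143]
contact_force: [0.1, 0.5, -2.3]
grip_width: 0.0531
t 19.45 p [ 0.5814 -0.2197  0.2462] q [ 0.2916  0.3782 -0.0404  1.6699  0.0169  1.0957 -1.4782] F [ 0.0801  0.5482 -2.3111] w 0.05310254782393902
axes x,y,z [[-0.001786865332380537, 0.0003929843114723469, -0.999998326336407], [-0.1530619936667168, -0.9882165819817246, -0.00011485263509221355], [-0.9882149731748928, 0.15306153226623853, 0.0018259609134204115]] yaw of y -98.80441555875551
shift mm [ -4.3383  28.1749 -16.1016]
```

```bash
python3 -m pendant '[50,0,20,-10,0, 50,0,8,-6,0, 50,20,0,0,0, 50,30,0,0,0, 50,30,0,0,0, 50,15,0,0,0, 50,5,0,0,0, 50,0,0,0,0, 50,0,0,0,0]'; python3 st.py .5935 -.25 .1364
cat > fin.py <<'E'
from h import *
import sys
s={}
for n in('scene','top'):
    im,d=viewer.grab_frame(n); s[n]=im; P=cloud(n,d); g=im.mean(-1)
    m=(abs(P[...,0]-.593)<.045)&(abs(P[...,1]+.25)<.045)&(P[...,2]>.06)&(P[...,2]<.30)
    sil=nets.silhouettes("jar",n)
    for q in sil[:3]:
        k=q["mask"]&m
        if k.sum()>20: print(n,q["score"],k.sum(),'z range',np.percentile(P[k][:,2],[1,5,50,95,99]),'xy',np.median(P[k][:,:2],0))
    p=(abs(P[...,2]-.0505)<.004)&(np.hypot(P[...,0]-.5935,P[...,1]+.25)<.07); print(n,'pan z',np.median(P[p][:,2]),p.sum())
save(sys.argv[1],np.hstack([cv2.resize(s['scene'][150:300,170:320],(400,400)),cv2.resize(s['top'][100:250,320:470],(400,400))]))
E
python3 fin.py v7
```

```text
clock: 20.58
tcp_pos: [0.5946, -0.2494, 0.1485]
orientation: [-2.145, 0.164, 2.14]
contact_force: [0.1, -0.0, -2.7]
grip_width: 0.0532
t 20.575 p [ 0.5946 -0.2494  0.1485] q [ 0.3249  0.5093 -0.0334  1.7069  0.0205  0.9236 -1.4397] F [ 0.058  -0.0228 -2.6943] w 0.05322662468764606
axes x,y,z [[0.002095088296269988, -0.0006899540067625415, -0.9999975672812906], [-0.15170956948007852, -0.9884250472049227, 0.0003641237640643197], [-0.9884228938734676, 0.15170843754193397, -0.002175510373466182]] yaw of y -98.72601220677967
shift mm [12.0904  0.7477  0.9805]
scene 0.59 942 z range [0.08169489 0.08768781 0.15178471 0.19003523 0.19263599] xy [ 0.61464657 -0.24390603]
scene pan z 0.05033759630471768 1101
top 0.73 277 z range [0.08334087 0.08847853 0.16154193 0.18850206 0.18925799] xy [ 0.57572929 -0.23377549]
top pan z 0.0505266139204279 954
```

View pics/v7.png

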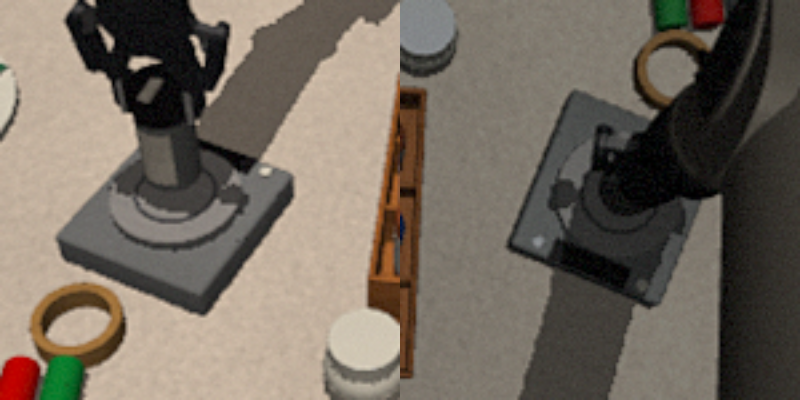

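Picture: the jar is upright above the pan ring (scene ~235,210), still a few cm up. I'll lower it and check the centring.

```bash
python3 -m pendant '[50,4,0,-1,0, 50,5,0,0,0, 50,3,0,0,0, 50,0,0,0,0, 50,0,0,0,0, 50,0,0,0,0]'; python3 st.py .5935 -.25 .1364
cat > c.py <<'E'
from m import *
for n in('scene','top'):
    F=[viewer.grab_frame(n) for _ in range(4)]; d=np.median([f[1] for f in F],0); P=cloud(n,d); k=np.any([q["mask"] for q in nets.silhouettes("jar",n)[:1]],0)
    b=k&(np.hypot(P[...,0]-.5935,P[...,1]+.25)<.034)&(P[...,2]>.068)&(P[...,2]<.12); Q=P[b]
    if b.sum()>30:
        print(n,'body',circ(Q[:,:2],.027),b.sum(),'zmin',np.sort(Q[:,2])[:8])
        for lo,hi in((.07,.09),(.095,.12)):
            w=Q[(Q[:,2]>lo)&(Q[:,2]<hi)]; print('  slice',lo,circ(w[:,:2],.027),len(w))
    t=k&(np.hypot(P[...,0]-.5935,P[...,1]+.25)<.034)&(P[...,2]>.165)&(P[...,2]<.19); print(n,'top z',np.percentile(P[t][:,2],[50,95]) if t.any() else None)
    m=plane(P,d>0,.0505,(.5935,-.25),.075,.004); 
    e=P[m][:,:2]; rr=np.hypot(*(e-[.5935,-.25]).T); print(n,'pan enclosing',cv2.minEnclosingCircle((e*1000).astype(np.float32)))
E
python3 c.py
```

```text
clock: 21.52
tcp_pos: [0.5948, -0.2493, 0.1354]
orientation: [-2.143, 0.163, 2.142]
contact_force: [0.2, 0.1, -3.1]
grip_width: 0.0535
t 21.525 p [ 0.5948 -0.2493  0.1354] q [ 0.3248  0.5255 -0.0336  1.7141  0.0215  0.902  -1.4407] F [ 0.218   0.0532 -3.13  ] w 0.053503012301131074
axes x,y,z [[0.00034797731034844244, -0.00011313166212338632, -0.9999999330565069], [-0.1516721894336756, -0.9884308491068862, 5.9044348272335734e-05], [-0.9884307896176577, 0.15167215873411594, -0.00036111043522621226]] yaw of y -98.72384484605281
shift mm [-1.0113  0.8645  1.2292]
scene body [ 0.59361776 -0.24901258] 324 zmin [0.06821624 0.06857346 0.0687232  0.06894655 0.06902787 0.06923795
 0.06936614 0.06947884]
  slice 0.07 [ 0.59333302 -0.2488527 ] 117
  slice 0.095 [ 0.59379763 -0.24913702] 159
scene top z [0.17446401 0.17860173]
scene pan enclosing ((593.7911376953125, -249.9248046875), 62.29955291748047)
top top z None
top pan enclosing ((592.7084350585938, -250.05563354492188), 61.7645149230957)
```

```bash
python3 -m pendant '[50,-0.8,0.7,0,0, 50,0,0,0,0, 50,0,0,0,0, 50,0,0,0,0, 50,0,0,0,0, 50,0,0,0,0, 50,0,0,0,0, 50,0,0,0,0, 50,0,0,0,0]'; python3 st.py .5935 -.25 .1364|head -1; python3 -c "
from h import *
im,d=viewer.grab_frame('scene'); save('v8',cv2.resize(im[140:310,160:490],(800,412)))"
```

```text
clock: 23.15
tcp_pos: [0.5946, -0.25, 0.136]
orientation: [-2.142, 0.163, 2.142]
contact_force: [0.4, -0.3, -4.3]
grip_width: 0.0534
t 23.15 p [ 0.5946 -0.25    0.136 ] q [ 0.3257  0.5249 -0.0335  1.7133  0.0213  0.9036 -1.4395] F [ 0.4339 -0.2968 -4.3037] w 0.05337203876220246
```

View pics/v8.png

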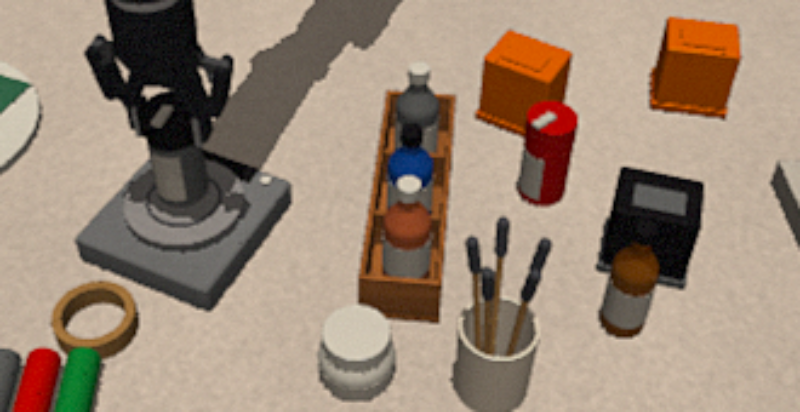

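Picture: everything else is where it was, and the jar hangs upright over the ring of the pan (crop ~180,195). Handing in.

```bash
python3 -c "
from h import *
print(r.hand_in())"
```

```text
the job is handed in; nothing more can be done
None
```

I turned the grey jar on the spot to face the black scanner, left it still for more than a second, and carried it over the caddy. I handed in at about 23 s, holding it above the scale.

- **Label angle:** the target was about −11.7°, the scanner's measured yaw.
  - The lid strip read about −11.3° gripped, −9.5° with the jaws open for a second, and −13.6° after I regripped and nudged it 1°. Averaged against the gripper's own angle, the label ended at about −12°.
  - A second fit of the strip gave scattered values: about −19° before the last correction, then −7°. I discounted it, so the label angle is sure to about ±3°.
- **Over the pan:** the jar body's fitted axis was within about 1 mm of the pan centre in the scene camera. The top camera could not see the jar body, so it gave no second check.
- **Clearance:** the underside is about 14–15 mm above the pan, from the TCP height and the lid height. The wrist force showed only the jar's weight in the readings I took over the scale, so there was no sign of contact.
- **Other things:** the last picture shows them where they were at the start.

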